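Third hand: hold a mounting bracket against a sprung stop

TASK

Be my third hand at the assembly jig: pick up the blue bracket by its upright web, set its foot flat on the jig's bed between the two guide rails with its short end toward the sprung stop but not yet pushing it, then slide it squarely against the stop until the black pointer bar stands in the green band. Never run the pointer into the red or knock the things around the jig. Keep it pressed steadily in the green for at least three seconds and finish like that, still gripping and pressing, so that I can drive the two screws.

Things in the scene. Friction and masses are not known exactly. Their poses are not given: they have to be found in the camera images.
- jig: Grey assembly jig, plate 240 x 104 x 10 mm on 12 mm feet, fixed. +x = push direction, toward the sprung stop; z up. Origin on the table, below the bed's centre line. Bed = plate top, z = 22 mm, from x = -85 mm to the stop. Two dark rails, 10 mm high, x = -80 to 45 mm, inner faces at y = +-34 mm. Behind the stop, x = 94 to 150 mm: dark spring housing, top at z = 50 mm, with a scale on top.
- bracket: Loose blue metal bracket, about 0.25 kg, on its foot of 100 (x) x 56 (y) x 8 mm. Upright web, 12 mm thick (x), 44 mm wide (y), top at z = 59 mm: grip it across the 12 mm. Origin on the underside, midway below the web; z up. The foot's short end is at x = +30 mm (this edge goes against the stop), its long tail with two slots ends at x = -70 mm.
- stop: Sprung steel stop plate, 10 mm thick, 56 mm wide, up to 48 mm above the table; slides along jig +x. Origin: middle of its front face, at bed height, at jig x = 60 mm at rest; the excess over 60 mm is the push (travel 20 mm). Spring: 2.8 N plus 0.7 N per mm of push. Pointer in the green at 7 to 13 mm of push (7.7 to 11.9 N), in the red from 17 mm.
- pointer (a point): Middle of the black pointer bar (2.5 mm thick, 40 mm wide across the jig), end of the black arm on the stop; moves with the stop over the white scale on the housing.
- green_band (a point): Centre of the green band painted on the scale, 6 mm long in jig x, 60 mm wide; fixed to the jig. Along jig x the pointer is 10 mm short of it at rest. The red zone begins 7 mm beyond it.
- screwdriver: Small screwdriver with an orange handle, 165 mm long, lying right of the jig. Leave alone.
- calculator: Dark pocket calculator, 120 x 68 x 14 mm, at the right. Leave alone.
- timer: White bench timer 60 x 62 x 29 mm, right of the jig. Leave alone.
- dropper_bottle: Small brown dropper bottle with a black cap, 37 mm wide, 85 mm high, at the left back. Leave alone.
- label_tape: Roll of yellow tape, 55 mm wide, 19 mm high, lying behind the bracket. Leave alone.
- wash_bottle: White wash bottle with a red cap, 232 mm high, at the left. Leave alone.
Mind the look-alikes: they are no part of the job. Of the things like the bracket, leave any that is yellow; of the rest the larger one is meant.

How it is judged:
By the outcome, as a careful person would: the job done as asked, in the order asked, and still so for the second after the job is handed in, while the arm keeps its last pose, push and grip.
It also fails if it takes over 51 s, if anything falls off the work surface, if the arm or the gripper's body presses on something with over 40 N, if the wrist force passes 120 N, or if a joint passes its speed limit or range.

ROBOT

A 6-joint arm with a two-finger parallel gripper is mounted at the origin on a cart in front of the work surface, level with it; the furniture and walls round the work are solid. World frame = base frame: x ahead of the robot, y to its left, z up, the work surface at z = 0. Lengths are in m, angles in rad, forces in N, time in s.
With the tool pointing down it reaches from about 0.3 to 0.95 m from the base axis. Payload 3.1 kg.
Tool frame: the origin (TCP) lies between the finger pads; the fingertips stand 17 mm ahead of it and the grasp point (between the pads) lies 2 mm behind it; z points along the fingers, x is the direction in which the jaws open and shut, and the axes are right-handed (so a half turn about z gives the same grasp; the last joint's range is limited). The gripper opens to 85 mm and grips with 20 to 120 N. Pads are 22 mm wide; open, the fingers measure 114 mm over their backs; the gripper's body (76 mm by 85 mm) begins 54 mm behind the grasp point. The pads swing forward as they close: fully open they stand 13 mm farther back than shut.
Start: joints at [-1.332, 0.308, 1.634, -0, 1.2, -0.07], TCP at [0.19, -0.595, 0.248] pointing down, gripper open.
Joint ranges: [-3.06, 3.06], [-0.79, 1.96], [0.05, 2.63], [-1.19, 4.34], [0.05, 2.64], [-2.94, 2.94]. Speed limits (rad/s): [2.79, 2.79, 3.14, 3.14, 3.14, 3.14].

INTERFACE

Orientations are given as a unit quaternion [x, y, z, w].
In Python, from rig import * gives the robot as it stands.
- The arm moves only by the tool step_arm, never from a script. Its argument "targets" is a list of rows, each a list of 7 numbers: the turn, a rotation vector about the tool's x, y, z in degrees, then the shift along the tool's x, y, z in cm, then the opening, from 0 (shut) to 1 (fully open). In form: [[ax, ay, az, dx, dy, dz, claw], ...]. A call has 1 to 8 rows; each row shifts and turns the commanded pose from where the row before left it, along the tool's axes as they then stand; what a row does not reach is not made up. A row lasts 1/12 s, in which the tool goes at most 41.7 mm and 7.16 degrees, less where a joint would pass 70% of its speed; a pose out of reach is approached as far as the arm can. A call with a gripper value outside its range is refused whole. The fingers move at their own pace and stop on an object; "grip_force" is the grip in N (left out, the last holds). Time passes only in rows, so rows that do not move let the fingers close. It gives the time, the measured TCP pose, the force and the opening at its end, in the units of the state.
- get_state(): the state, without advancing time (a new reading comes with each control period).
- snapshot(name): name is "scene" or "top" or "wrist"; returns (picture, depth): 400x640x3 uint8, red, green, blue; 400x640 float32, m along the optical axis (not along the pixel's ray), 0 where there is no reading.
- calibration(name): a dict with "vfov" (degrees; the focal length in pixels is half the picture's height over the tangent of half this angle, whatever the lens; pixels are square), "cx", "cy" (the principal point, pixels), "origin" and "rotation" of the camera in the world; the wrist camera has in their place "mount" (4x4, takes a point from camera to tool coordinates, whose origin is the TCP and whose axes are the tool frame's). Camera axes: x right, y down, z forward; pixel columns grow to the right and rows downward; lengths in m; the calibration is good to about 2 mm. The wrist camera is an equidistant fisheye: a pixel r from the principal point sees the ray r / f radians off the axis. A picture is of the moment at which its call begins: read the wrist's pose just before it. calibration takes no time and is no camera call.
- sign_off(): hands the job in, once; it reports no verdict.
The state is a dict: "t": time; "joints": joint angles; "qvel": joint speeds; "joint_efforts": joint torques, N m; "ee_pos": TCP position; "eef_rot": TCP orientation; "contact_force": force on the tool from outside, world axes, zero at the start; "ft_torque": the same for the moment, N m; "gripper_width": finger opening in m.
Only numpy, scipy, OpenCV 4.12 (cv2) and the standard library are available. Lean on these libraries where they do the work, as an engineer would, in place of code of your own. Each camera call takes 0.05 s, during which the arm holds its last target.

## Working session

There is one attempt and no reset: what is moved stays moved. The work goes in short steps, Python scripts to look and compute and a tool call to move; the robot and the scene stay as the last step left them, time stands still between calls to the robot, and variables do not carry over. Pictures are saved under pics/ and viewed, and the job is handed in when it is done.

Besides the shell and the picture viewer there is one more tool, called after "Call:" by a JSON object that holds its "method" and its "body". step_arm: Moves the arm, as the interface text tells. Its arguments: {"type":"object","properties":{"targets":{"type":"array"},"grip_force":{"type":"number"}},"required":["targets"]}

```bash
ls; mkdir -p pics; cat > h.py <<'E'
from rig import *
import numpy as np, cv2
from scipy.spatial.transform import Rotation as R
def save(n,im): cv2.imwrite('pics/'+n+'.png',cv2.cvtColor(im,cv2.COLOR_RGB2BGR))
def f(c,h=400): return h/2/np.tan(np.radians(c['vfov'])/2)
def pt(c,d,u,v):
    z=d[int(v),int(u)]; F=f(c)
    return np.array(c['origin'])+np.array(c['rotation'])@np.array([(u-c['cx'])/F*z,(v-c['cy'])/F*z,z])
def cloud(c,d):
    F=f(c); v,u=np.mgrid[0:d.shape[0],0:d.shape[1]]
    P=np.stack([(u-c['cx'])/F*d,(v-c['cy'])/F*d,d],-1)
    return P@np.array(c['rotation']).T+np.array(c['origin'])
E
python3 - <<'E'
from h import *
for n in ['scene','top']:
    im,d=snapshot(n); save(n+'0',im); np.savez('pics/'+n+'0.npz',im=im,d=d); print(calibration(n))
s=get_state(); print(s)
E
```

```text
pics
{'vfov': 52.34188329489576, 'cx': 324.61004286901954, 'cy': 201.4451742319131, 'origin': array([-0.30354424,  0.85680408,  0.98944602]), 'rotation': array([-0.31024423,  0.84435007, -0.40525097,  0.16307402])}
{'vfov': 44.76127699963796, 'cx': 312.6735287776977, 'cy': 198.674901819571, 'origin': array([ 0.26977256, -0.04377883,  1.64038581]), 'rotation': array([ 0.70682534, -0.7040637 ,  0.04578771, -0.0509483 ])}
{'t': 0.1, 'joints': array([-1.33168971e+00,  3.08947379e-01,  1.63504996e+00, -1.77397249e-05,
        1.19970841e+00, -6.97150878e-02]), 'qvel': array([-0.0002474 , -0.0027553 , -0.00278692, -0.00104006,  0.00023877,
        0.00139857]), 'joint_efforts': array([-9.66903826e-04, -4.16404903e+01, -2.77643824e+01, -2.00670770e-04,
        4.04389808e-03, -9.15008485e-06]), 'ee_pos': array([ 0.18975206, -0.59475465,  0.24714797]), 'eef_rot': array([ 8.07446896e-01, -5.89939313e-01, -8.12941886e-04, -6.74898632e-04]), 'contact_force': array([ 0.42151614,  0.17006186, -0.04166163]), 'ft_torque': array([-0.0032801 , -0.013447  ,  0.02757622]), 'gripper_width': 0.08572435495088454}
```

Rotation is a quaternion; fix that.

```bash
sed -i "s/np.array(c\['rotation'\])/R.from_quat(c['rotation']).as_matrix()/" h.py
```

```text
(no output)
```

View pics/scene0.png

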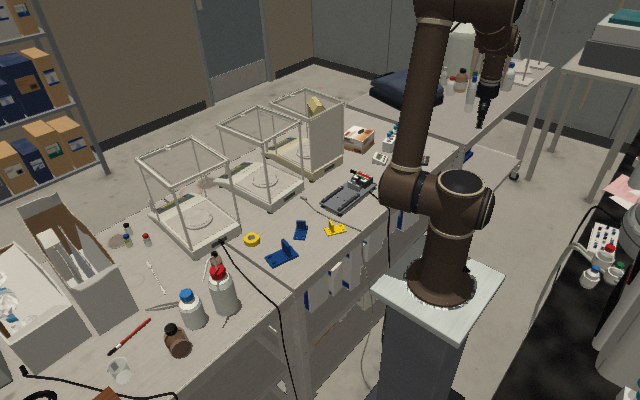

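View pics/top0.png

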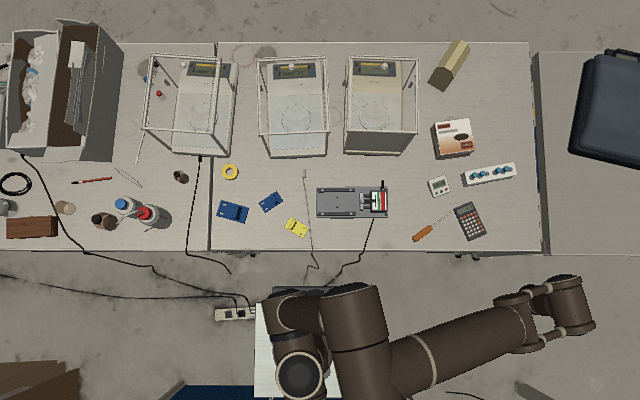

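The top view shows the larger blue bracket at (233,211), the smaller look-alike at (271,202), and the yellow one at (297,228). The jig is at (352,202) with its stop toward image right. Next I'll zoom in and measure.

```bash
python3 - <<'E'
from h import *
for n,(u0,u1,v0,v1) in {'top':(200,400,150,250),'scene':(230,390,160,280)}.items():
    z=np.load(f'pics/{n}0.npz'); im=z['im'][v0:v1,u0:u1]
    save(n+'z',cv2.resize(im,None,fx=4,fy=4,interpolation=cv2.INTER_CUBIC))
z=np.load('pics/top0.npz');im,d=z['im'],z['d'];c=calibration('top')
for p in [(233,211),(271,202),(297,228),(330,202),(378,202),(230,172),(148,215),(345,230),(300,200)]: print(p,pt(c,d,*p).round(4))
P=cloud(c,d)
hsv=cv2.cvtColor(im,cv2.COLOR_RGB2HSV)
m=(hsv[...,0]>100)&(hsv[...,0]<125)&(hsv[...,1]>140);m[:, :215]=0;m[:,255:]=0;m[:195]=0;m[230:]=0
Q=P[m];print(len(Q),Q.min(0),Q.max(0),Q.mean(0))
print(cv2.minAreaRect(Q[Q[:,2]<.02][:,:2].astype('f4')))
w=Q[Q[:,2]>.04];print(len(w),w.mean(0),cv2.minAreaRect(w[:,:2].astype('f4')))
E
```

```text
(233, 211) [0.4516 0.2382 0.0079]
(271, 202) [0.4832 0.1103 0.0047]
(297, 228) [0.3949 0.021  0.007 ]
(330, 202) [ 0.4816 -0.0897  0.0221]
(378, 202) [ 0.4789 -0.2476  0.0474]
(230, 172) [0.5862 0.2523 0.0064]
(148, 215) [0.421  0.4716 0.1635]
(345, 230) [ 0.3889 -0.1406  0.0052]
(300, 200) [0.4906 0.0118 0.0033]
414 [ 0.26977256 -0.04377883 -0.00691284] [0.48559    0.29359096 1.64038581] [0.44767813 0.23657531 0.02022741]
((0.4498814344406128, 0.24102497100830078), (0.09871580451726913, 0.05246905982494354), 74.23695373535156)
58 [0.44192009 0.21725322 0.08519851] ((0.352957546710968, 0.1007341668009758), (0.33079808950424194, 0.042280491441488266), 52.79059982299805)
```

View pics/topz.png

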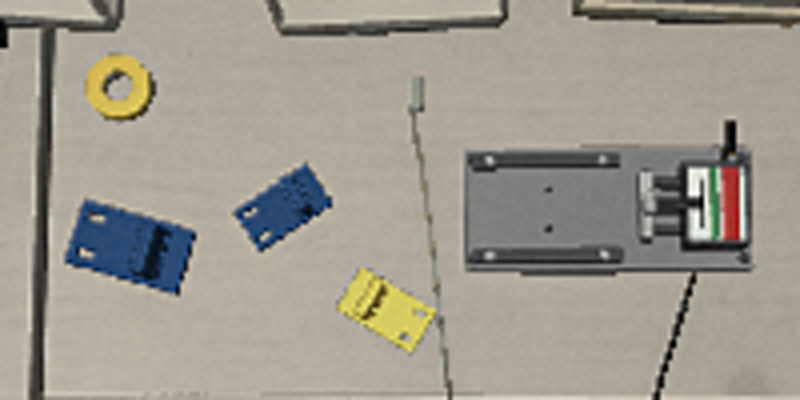

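View pics/scenez.png

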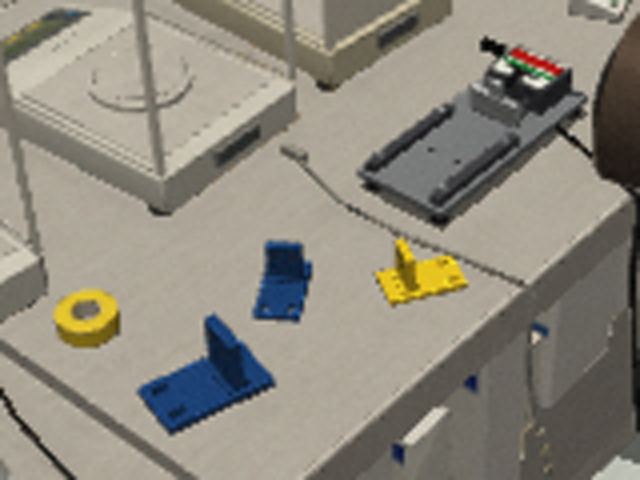

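```bash
python3 - <<'E'
from h import *
z=np.load('pics/top0.npz');im,d=z['im'],z['d'];c=calibration('top')
P=cloud(c,d)
sub=np.zeros(d.shape,bool);sub[180:222,312:392]=1
m=sub&(d>0)&(P[...,2]>.014)&(P[...,2]<.06)
n,l,st,_=cv2.connectedComponentsWithStats(m.astype('u1'));k=1+np.argmax(st[1:,4]);m=l==k
Q=P[m];print(len(Q),np.median(Q[:,2]),cv2.minAreaRect(Q[:,:2].astype('f4')))
hsv=cv2.cvtColor(im,cv2.COLOR_RGB2HSV)
for nm,mm in {'green':(hsv[...,0]>40)&(hsv[...,0]<85)&(hsv[...,1]>100),'red':((hsv[...,0]<8)|(hsv[...,0]>172))&(hsv[...,1]>120)}.items():
    mm=mm&sub&(d>0);Q=P[mm];print(nm,len(Q),Q.mean(0))
sub[:]=0;sub[195:230,215:255]=1
m=sub&(d>0)&(hsv[...,0]>100)&(hsv[...,0]<125)&(hsv[...,1]>140)
Q=P[m];w=Q[Q[:,2]>.045];print(len(w),w.mean(0),cv2.minAreaRect(w[:,:2].astype('f4')))
print(calibration('wrist'))
print(get_state()['t'])
E
```

```text
2192 0.02567344857101017 ((0.49006348848342896, -0.1618700474500656), (0.12028568238019943, 0.2409147173166275), 1.4381132125854492)
green 28 [ 0.48183668 -0.24851082  0.05241019]
red 72 [ 0.48340078 -0.26193574  0.05152247]
56 [0.44482807 0.22194086 0.05819822] ((0.4453950524330139, 0.22224292159080505), (0.012993982061743736, 0.04199976846575737), 76.2934799194336)
{'vfov': 65.70646984690485, 'cx': 320.42979968692146, 'cy': 200.1319455022823, 'mount': array([[ 9.99999720e-01,  2.40515495e-05, -7.47414588e-04,
         7.35551772e-04],
       [ 2.00580429e-04,  9.54230394e-01,  2.99072423e-01,
        -7.76512951e-02],
       [ 7.20398872e-04, -2.99072490e-01,  9.54230123e-01,
        -1.26329105e-01],
       [ 0.00000000e+00,  0.00000000e+00,  0.00000000e+00,
         1.00000000e+00]])}
0.1
```

Call:
{"method": "step_arm", "body": {"targets": [[0,0,6.7,0,0,0,1],[0,0,6.7,0,0,0,1],[0,0,6.7,0,0,0,1],[0,0,6.7,0,0,0,1],[0,0,6.7,0,0,0,1],[0,0,0,-2,0,0,1],[0,0,0,-3.5,0,0,1],[0,0,0,-3.5,0,0,1]]}}

```text
t: 0.77
ee_pos: [0.2142, -0.5081, 0.2474]
eef_rot: [-0.602, 0.798, 0.001, 0.0]
contact_force: [0.5, -0.3, 0.1]
gripper_width: 0.0856
```

Call:
{"method": "step_arm", "body": {"targets": [[0,0,0,-3.5,0,0,1],[0,0,0,-3.5,0,0,1],[0,0,0,-3.5,0,0,1],[0,0,0,-3.5,0,0,1],[0,0,0,-3.5,0,0,1],[0,0,0,-3.5,0,0,1],[0,0,0,-3.5,0,0,1],[0,0,0,-3.5,0,0,1]]}}

```text
t: 1.43
ee_pos: [0.2905, -0.2376, 0.2479]
eef_rot: [-0.603, 0.798, 0.0, 0.0]
contact_force: [1.2, -0.3, 0.0]
gripper_width: 0.085
```

Call:
{"method": "step_arm", "body": {"targets": [[0,0,0,-3.5,0,0,1],[0,0,0,-3.5,0,0,1],[0,0,0,-3.5,0,0,1],[0,0,0,-3.5,0,0,1],[0,0,0,-3.5,0,0,1],[0,0,0,-3.5,0,0,1],[0,0,0,-3.5,-1,1,1],[0,0,0,-3.5,-1,1,1]]}}

```text
t: 2.1
ee_pos: [0.3867, 0.0264, 0.2286]
eef_rot: [-0.603, 0.797, -0.001, 0.001]
contact_force: [0.3, -0.1, 0.7]
gripper_width: 0.0854
```

Call:
{"method": "step_arm", "body": {"targets": [[0,0,0,-3.5,0,1,1],[0,0,0,-3.5,0,1,1],[0,0,0,-3.5,0,1,1],[0,0,0,-3.5,0,1,1],[0,0,0,-3,0,1,1],[0,0,0,-1.5,0,0.8,1],[0,0,0,0,0,0,1],[0,0,0,0,0,0,1]]}}

```text
t: 2.77
ee_pos: [0.4356, 0.2027, 0.1693]
eef_rot: [-0.604, 0.797, 0.0, -0.001]
contact_force: [-0.7, -0.1, 0.4]
gripper_width: 0.0855
```

```bash
cat >> h.py <<'E'
def wcloud(c,d,s):
    """world points per pixel, wrist equidistant fisheye; d along optical axis"""
    F=f(c); v,u=np.mgrid[0:d.shape[0],0:d.shape[1]].astype(float)
    x=u-c['cx'];y=v-c['cy'];r=np.hypot(x,y)+1e-9;t=np.tan(r/F)
    P=np.stack([x/r*t*d,y/r*t*d,d],-1)
    M=np.array(c['mount']); P=P@M[:3,:3].T+M[:3,3]
    return R.from_quat(s['eef_rot']).apply(P.reshape(-1,3)).reshape(P.shape)+s['ee_pos']
def wsnap(n):
    s=get_state();im,d=snapshot('wrist');save(n,im);c=calibration('wrist')
    P=wcloud(c,d,s);np.savez('pics/'+n+'.npz',im=im,d=d,P=P,ee=s['ee_pos'],q=s['eef_rot']);return s,im,d,P
E
python3 - <<'E'
from h import *
s,im,d,P=wsnap('w1')
print(s['ee_pos'],R.from_quat(s['eef_rot']).as_matrix()[:,0])
hsv=cv2.cvtColor(im,cv2.COLOR_RGB2HSV)
m=(hsv[...,0]>100)&(hsv[...,0]<125)&(hsv[...,1]>140)&(d>0)
n,l,st,ce=cv2.connectedComponentsWithStats(m.astype('u1'))
for k in range(1,n):
  if st[k,4]<300: continue
  Q=P[l==k];print(st[k],ce[k]);
  lo=Q[(Q[:,2]<.02)];hi=Q[Q[:,2]>.05]
  print(' foot',len(lo),np.median(lo[:,2]),cv2.minAreaRect(lo[:,:2].astype('f4')))
  if len(hi)>20:print(' web',len(hi),hi.mean(0),cv2.minAreaRect(hi[:,:2].astype('f4')))
E
```

```text
[0.43564762 0.20271103 0.16927126] [-0.27037297 -0.96275356  0.00200778]
[ 357   71   77   80 2677] [395.9693687  110.33582368]
 foot 2256 0.006602611640276951 ((0.48850032687187195, 0.11436796933412552), (0.03953996300697327, 0.07190141081809998), 34.04896926879883)
[ 225  152  102   68 4958] [277.05264219 180.22670432]
 foot 4212 0.008774271709371534 ((0.45493945479393005, 0.24253985285758972), (0.09762899577617645, 0.05375923216342926), 74.24229431152344)
 web 704 [0.45160094 0.22283225 0.05947134] ((0.44995546340942383, 0.22362834215164185), (0.012285532429814339, 0.04210703819990158), 73.75542449951172)
[ 279  293  127   60 4510] [346.01485588 324.02195122]
 foot 4504 -0.6589133678407992 ((-0.29946184158325195, 0.3444195091724396), (0.012905730865895748, 0.4860227704048157), 0.22599062323570251)
[563 335  36  49 918] [578.55664488 361.09803922]
 foot 917 -0.12484724483820117 ((-0.30035340785980225, -0.370953232049942), (0.12095963954925537, 0.011802205815911293), 89.89778900146484)
```

View pics/w1.png

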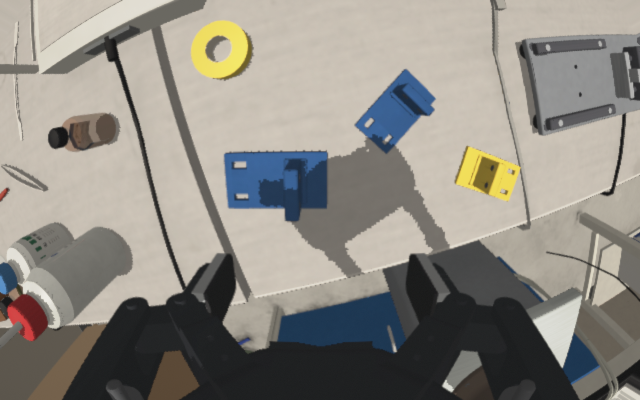

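The wrist view shows the bracket at (277,180), with its web at (291,188), and matches the top view to within 5 mm. Yaw agrees with the tool. I'll line up and descend partway.

Call:
{"method": "step_arm", "body": {"targets": [[0,0,0,-1.2,-0.3,1,1],[0,0,0,-1.1,-0.34,1,1],[0,0,0,0,0,2,1],[0,0,0,0,0,1.5,1],[0,0,0,0,0,0.5,1],[0,0,0,0,0,0,1],[0,0,0,0,0,0,1]]}}

```text
t: 3.4
ee_pos: [0.4492, 0.2221, 0.1108]
eef_rot: [-0.603, 0.798, -0.0, 0.0]
contact_force: [-0.6, 0.2, 0.4]
gripper_width: 0.0857
```

```bash
python3 - <<'E'
from h import *
s,im,d,P=wsnap('w2')
print(s['ee_pos'],R.from_quat(s['eef_rot']).as_matrix()[:,0],s['contact_force'])
hsv=cv2.cvtColor(im,cv2.COLOR_RGB2HSV)
m=(hsv[...,0]>100)&(hsv[...,0]<125)&(hsv[...,1]>140)&(d>0)&(P[...,2]>-.005)
n,l,st,ce=cv2.connectedComponentsWithStats(m.astype('u1'))
for k in range(1,n):
  if st[k,4]<300: continue
  Q=P[l==k];print(st[k],ce[k]);
  lo=Q[(Q[:,2]<.02)];hi=Q[Q[:,2]>.05]
  print(' foot',len(lo),np.median(lo[:,2]),cv2.minAreaRect(lo[:,:2].astype('f4')))
  if len(hi)>20:print(' web',len(hi),hi.mean(0),cv2.minAreaRect(hi[:,:2].astype('f4')))
E
```

```text
[0.44924748 0.22212696 0.11084653] [-2.73595373e-01 -9.61844876e-01 -7.36068015e-05] [-0.57586033  0.23542394  0.35583018]
[ 393   75   97   99 3782] [439.56980434 124.99048123]
 foot 3181 0.006650406020028643 ((0.4888215959072113, 0.114436075091362), (0.04061148315668106, 0.07256811857223511), 34.05528259277344)
[ 231  174  126   90 7546] [295.91942751 208.48847071]
 foot 6502 0.008788409010036358 ((0.4552558362483978, 0.24256661534309387), (0.09743686020374298, 0.05562950670719147), 74.82963562011719)
 web 1015 [0.45134863 0.22292261 0.05956311] ((0.44992437958717346, 0.22364237904548645), (0.011250915937125683, 0.04199801757931709), 74.29376220703125)
```

View pics/w2.png

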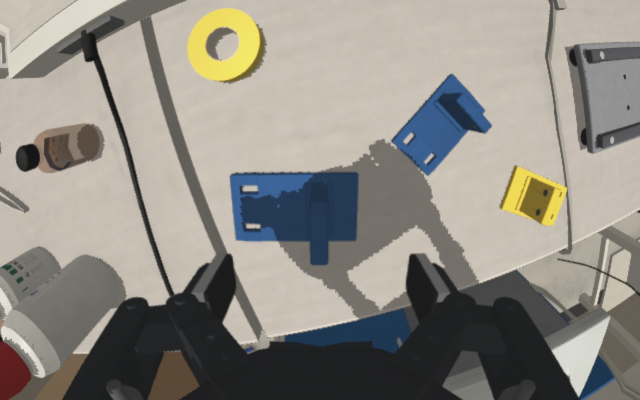

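Call:
{"method": "step_arm", "body": {"targets": [[0,0,0,-0.15,0,2.5,1],[0,0,0,0,0,2.5,1],[0,0,0,0,0,1.8,1],[0,0,0,0,0,0.6,1],[0,0,0,0,0,0,1],[0,0,0,0,0,0,0.5],[0,0,0,0,0,0,0.3],[0,0,0,0,0,0,0]], "grip_force": 60}}

```text
t: 4.12
ee_pos: [0.4509, 0.2249, 0.0379]
eef_rot: [-0.603, 0.798, -0.0, 0.002]
contact_force: [0.0, 0.5, 0.4]
gripper_width: 0.0518
```

Call:
{"method": "step_arm", "body": {"targets": [[0,0,0,0,0,0,0],[0,0,0,0,0,0,0],[0,0,0,0,0,0,0],[0,0,0,0,0,0,0],[0,0,0,0,0,0,0],[0,0,0,0,0,0,0]]}}

```text
t: 4.62
ee_pos: [0.45, 0.2244, 0.0369]
eef_rot: [-0.603, 0.798, -0.0, 0.0]
contact_force: [0.3, -0.6, 6.2]
gripper_width: 0.0115
```

Call:
{"method": "step_arm", "body": {"targets": [[0,0,0,0,0,-0.5,0],[0,0,0,0,0,-1.5,0],[0,0,0,0,0,-2.5,0],[0,0,0,0,0,-2.5,0],[0,0,0,0,0,-2,0],[0,0,0,0,0,-1,0],[0,0,0,0,0,0,0],[0,0,0,0,0,0,0]]}}

```text
t: 5.28
ee_pos: [0.449, 0.2242, 0.1359]
eef_rot: [-0.603, 0.798, 0.0, -0.0]
contact_force: [-0.5, -0.2, -2.6]
gripper_width: 0.011
```

```bash
python3 - <<'E'
from h import *
s,im,d,P=wsnap('w3')
print(s['t'],s['ee_pos'],R.from_quat(s['eef_rot']).as_matrix(),s['contact_force'],s['gripper_width'])
E
```

```text
5.2833 [0.44904866 0.22424749 0.13591111] [[-2.72402322e-01 -9.62183394e-01 -3.02062375e-04]
 [-9.62183436e-01  2.72402339e-01 -1.61907225e-05]
 [ 9.78609419e-05  2.86229024e-04 -9.99999954e-01]] [-0.52673537 -0.19045152 -2.63567046] 0.011036626184005483
```

View pics/w3.png

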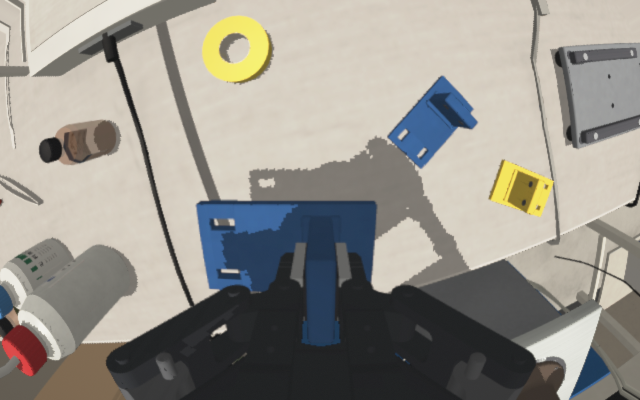

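```bash
cat > fit.py <<'E'
from h import *
def bracket_tool(n):
    """fit the held foot's top surface in tool coords"""
    z=np.load(f'pics/{n}.npz');im,d,P=z['im'],z['d'],z['P']
    T=R.from_quat(z['q']).inv().apply((P-z['ee']).reshape(-1,3)).reshape(P.shape)
    hsv=cv2.cvtColor(im,cv2.COLOR_RGB2HSV)
    m=(hsv[...,0]>100)&(hsv[...,0]<125)&(hsv[...,1]>140)&(d>0)&(np.abs(T[...,0])<.1)&(T[...,1]<.06)&(T[...,1]>-.06)&(T[...,2]>.018)&(T[...,2]<.04)
    Q=T[m];A=np.c_[Q[:,0],Q[:,1],np.ones(len(Q))]
    for _ in range(5):
        k,*_r=np.linalg.lstsq(A,Q[:,2],rcond=None);e=np.abs(A@k-Q[:,2])<.0025;A,Q=A[e],Q[e]
    print('foot plane z=',k[2].round(4),'slope deg',np.degrees(k[:2]).round(2),len(Q))
    far=Q[Q[:,1]<np.quantile(Q[:,1],.7)]
    print('x range',np.quantile(Q[:,0],[.005,.995]),'y min',np.quantile(Q[:,1],.005), cv2.minAreaRect(Q[:,:2].astype('f4')))
    # far edge line
    xs=np.arange(-.06,.03,.004);e=[Q[(Q[:,0]>x)&(Q[:,0]<x+.004),1].min() for x in xs if ((Q[:,0]>x)&(Q[:,0]<x+.004)).sum()>5]
    xs=[x for x in xs if ((Q[:,0]>x)&(Q[:,0]<x+.004)).sum()>5]
    p=np.polyfit(xs,e,1);print('far edge y at 0',p[1],'yaw deg (about tool z)',np.degrees(p[0]))
if __name__=='__main__':
    import sys; bracket_tool(sys.argv[1])
E
python3 fit.py w3
python3 - <<'E'
from h import *
z=np.load('pics/w3.npz');P=z['P'];
# jig visible part
for u,v in [(560,45),(615,50),(575,135),(630,100)]: print(u,v,P[v,u].round(4))
E
```

```text
foot plane z= 0.0282 slope deg [-0.06 -0.12] 8824
x range [-0.06840425  0.02832088] y min -0.027405469710791202 ((-0.020042220130562782, -3.6951154470443726e-05), (0.055512093007564545, 0.09805088490247726), 89.76795959472656)
far edge y at 0 -0.027382260031477257 yaw deg (about tool z) 0.2653710519959516
560 45 [ 5.392e-01 -5.850e-02  3.000e-04]
615 50 [ 0.5293 -0.1207  0.0317]
575 135 [ 0.447  -0.0419  0.0195]
630 100 [ 0.4707 -0.1532  0.022 ]
```

Call:
{"method": "step_arm", "body": {"targets": [[0,0,-3,0,0,0,0],[0,0,-5,0,0,-0.5,0],[0,0,-5,0,0,-0.5,0],[0,0,-4.2,1,0,-0.5,0],[0,0,0,2,-0.2,0,0],[0,0,0,3,-0.4,0,0],[0,0,0,3,-0.4,0,0],[0,0,0,3,-0.4,0,0]]}}

```text
t: 6.0
ee_pos: [0.4639, 0.1036, 0.1491]
eef_rot: [0.716, -0.698, -0.001, 0.002]
contact_force: [0.3, 0.7, -3.1]
gripper_width: 0.0114
```

Call:
{"method": "step_arm", "body": {"targets": [[0,0,0,3,-0.4,0,0],[0,0,0,3,-0.4,0,0],[0,0,0,3,-0.4,0,0],[0,0,0,3,0,0,0],[0,0,0,3,0,0,0],[0,0,0,2,0,0,0],[0,0,0,1,0,0,0],[0,0,0,0,0,0,0]]}}

```text
t: 6.67
ee_pos: [0.481, -0.0763, 0.1497]
eef_rot: [0.715, -0.7, -0.001, 0.001]
contact_force: [0.5, -0.8, -2.1]
gripper_width: 0.0112
```

Call:
{"method": "step_arm", "body": {"targets": [[0,0,0,0,0,0,0],[0,0,0,0,0,0,0]]}}

```text
t: 6.83
ee_pos: [0.4813, -0.0737, 0.1504]
eef_rot: [0.716, -0.698, -0.001, 0.0]
contact_force: [0.0, 0.2, -1.8]
gripper_width: 0.0112
```

```bash
python3 - <<'E'
from h import *
s,im,d,P=wsnap('w4')
print(s['t'],s['ee_pos'],R.from_quat(s['eef_rot']).as_matrix()[:,0],s['contact_force'],s['gripper_width'])
E
python3 fit.py w4
```

```text
6.8333 [ 0.48125911 -0.07369577  0.15039836] [ 0.02482216 -0.99969109 -0.00125725] [ 0.03539061  0.21932725 -1.84592002] 0.011211902043058053
foot plane z= 0.0282 slope deg [-0.1  -0.06] 8685
x range [-0.06809597  0.0288501 ] y min -0.02735717170510224 ((-0.019731439650058746, 0.00019448436796665192), (0.09806202352046967, 0.05576430261135101), 0.02651236578822136)
far edge y at 0 -0.02747344855698758 yaw deg (about tool z) 0.11767476182189586
```

View pics/w4.png

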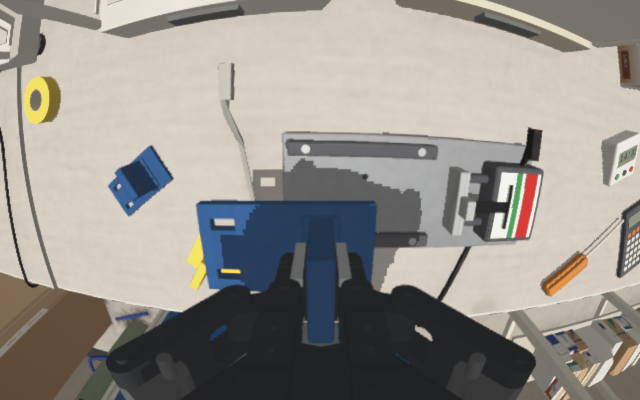

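```bash
cat > jig.py <<'E'
from h import *
import sys
z=np.load(f'pics/{sys.argv[1]}.npz');im,d,P=z['im'],z['d'],z['P']
T=R.from_quat(z['q']).inv().apply((P-z['ee']).reshape(-1,3)).reshape(P.shape)
H=P[...,2]
def line(pts,ax,side):
    pass
reg=np.zeros(d.shape,bool);reg[120:260,270:545]=1
reg&=(d>0)
# plate top
m=reg&(H>.017)&(H<.026); print('bed z med',np.median(H[m]))
# rails
for nm,(y0,y1) in {'far rail':(.5,.56),'near rail':(.42,.47)}.items():
    m=reg&(H>.0285)&(H<.037)&(P[...,0]>y0)&(P[...,0]<y1)
    Q=P[m]
    if len(Q)<30: print(nm,len(Q)); continue
    r=cv2.minAreaRect(Q[:,:2].astype('f4'));print(nm,len(Q),np.median(Q[:,2]).round(4),r)
    p=np.polyfit(Q[:,1],Q[:,0],1);print('  centre line x=%.4f*y+%.4f'%tuple(p))
m=reg&(H>.042)&(H<.053)&(P[...,1]>-.215)&(P[...,1]<-.17)
Q=P[m];print('stop top',len(Q),Q.mean(0),cv2.minAreaRect(Q[:,:2].astype('f4')),'front y',np.quantile(Q[:,1],.98))
hsv=cv2.cvtColor(im,cv2.COLOR_RGB2HSV)
g=reg&(hsv[...,0]>40)&(hsv[...,0]<85)&(hsv[...,1]>100)
rd=reg&((hsv[...,0]<8)|(hsv[...,0]>172))&(hsv[...,1]>120)
for nm,m in (('green',g),('red',rd)):
    Q=P[m];print(nm,len(Q),Q.mean(0),cv2.minAreaRect(Q[:,:2].astype('f4')))
E
python3 jig.py w4
python3 - <<'E'
from h import *
im=cv2.imread('pics/w4.png');cv2.imwrite('pics/w4z.png',cv2.resize(im[120:260,280:560],None,fx=2.8,fy=2.8,interpolation=2))
E
```

```text
bed z med 0.02263045361995969
far rail 2474 0.0326 ((0.5177873969078064, -0.1578095555305481), (0.22509561479091644, 0.030654320493340492), 85.42597961425781)
  centre line x=0.0445*y+0.5298
near rail 766 0.0325 ((0.4543953537940979, -0.17199921607971191), (0.023956026881933212, 0.10160469263792038), 12.579301834106445)
  centre line x=-0.1615*y+0.4243
stop top 754 [ 0.48837296 -0.18875506  0.04835036] ((0.486716628074646, -0.19015994668006897), (0.05617175251245499, 0.010579272173345089), 0.4487430155277252) front y -0.18514373540568624
green 248 [ 0.48777237 -0.24579106  0.05154239] ((0.48655959963798523, -0.2457694113254547), (0.05983703210949898, 0.006003036163747311), 1.2235162258148193)
red 668 [ 0.48825313 -0.25976648  0.05157683] ((0.48675140738487244, -0.25989529490470886), (0.061037592589855194, 0.014265854842960835), 0.3767305016517639)
```

View pics/w4z.png

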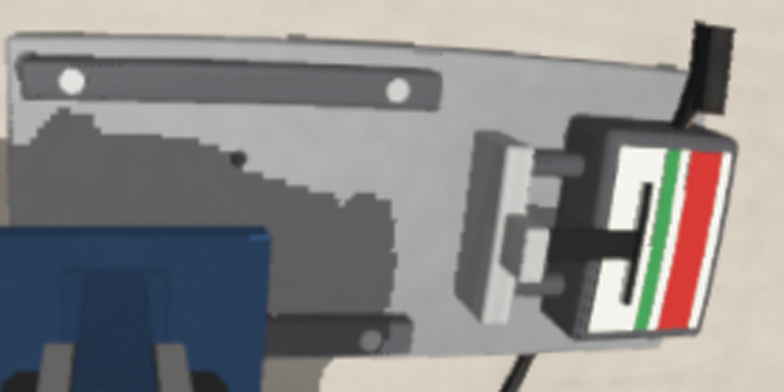

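```bash
python3 - <<'E'
from h import *
z=np.load('pics/w4.npz');im,d,P=z['im'],z['d'],z['P'];H=P[...,2]
reg=np.zeros(d.shape,bool);reg[120:260,270:545]=1;reg&=d>0
for nm,(a,b,y0) in {'far':(.5,.56,-.06),'near':(.43,.465,-.14)}.items():
    m=reg&(H>.03)&(H<.036)&(P[...,0]>a)&(P[...,0]<b)&(P[...,1]>-.165)
    Q=P[m];print(nm,len(Q),cv2.minAreaRect(Q[:,:2].astype('f4')))
    c=[];ys=np.arange(-.16,y0+.05,.005)
    for y in ys:
        q=Q[(Q[:,1]>y)&(Q[:,1]<y+.005),0]
        if len(q)>10: c.append((y+.0025,q.min(),q.max()))
    c=np.array(c)
    for k in (1,2):
        p=np.polyfit(c[:,0],c[:,k],1);print('  edge',k,'x=%.4f*y+%.4f'%tuple(p),'at -0.13: %.4f'%np.polyval(p,-.13), np.abs(np.polyval(p,c[:,0])-c[:,k]).max().round(4))
E
```

```text
far 2103 ((0.525655210018158, -0.10542992502450943), (0.012612366117537022, 0.11909979581832886), 0.42360472679138184)
  edge 1 x=-0.0116*y+0.5187 at -0.13: 0.5202 0.0007
  edge 2 x=-0.0107*y+0.5302 at -0.13: 0.5316 0.0006
near 579 ((0.44645190238952637, -0.14346417784690857), (0.012236067093908787, 0.04304388165473938), 0.486746221780777)
  edge 1 x=-0.0121*y+0.4390 at -0.13: 0.4406 0.0004
  edge 2 x=0.0017*y+0.4524 at -0.13: 0.4522 0.0003
```

Call:
{"method": "step_arm", "body": {"targets": [[0,0,0.6,1,0,0,0],[0,0,0,2,-0.2,0.5,0],[0,0,0,2,-0.2,1.5,0],[0,0,0,1.1,0,2.5,0],[0,0,0,0,0,2,0],[0,0,0,0,0,1,0],[0,0,0,0,0,0,0],[0,0,0,0,0,0,0]]}}

```text
t: 7.55
ee_pos: [0.4866, -0.1353, 0.076]
eef_rot: [0.712, -0.702, -0.001, 0.0]
contact_force: [0.6, -0.7, -0.8]
gripper_width: 0.0113
```

```bash
python3 - <<'E'
from h import *
s,im,d,P=wsnap('w5')
print(s['t'],s['ee_pos'],R.from_quat(s['eef_rot']).as_matrix()[:,0],s['contact_force'],s['gripper_width'])
H=P[...,2]
reg=np.zeros(d.shape,bool);reg[100:380,150:545]=1;reg&=d>0
for nm,(a,b,y0,z0,z1) in {'far':(.51,.56,-.06,.029,.036),'near':(.43,.465,-.14,.029,.036),'foot':(.5,.52,-.08,.04,.055)}.items():
    m=reg&(H>z0)&(H<z1)&(P[...,0]>a)&(P[...,0]<b)&(P[...,1]>-.165)
    Q=P[m]
    if len(Q)<30: print(nm,len(Q));continue
    print(nm,len(Q),np.median(Q[:,2]))
    c=[]
    for y in np.arange(-.165,-.03,.005):
        q=Q[(Q[:,1]>y)&(Q[:,1]<y+.005),0]
        if len(q)>5: c.append((y+.0025,q.min(),q.max()))
    c=np.array(c)
    for k in (1,2):
        p=np.polyfit(c[:,0],c[:,k],1);print('  edge',k,'x=%.4f*y+%.4f'%tuple(p),'at -0.13: %.4f'%np.polyval(p,-.13),np.abs(np.polyval(p,c[:,0])-c[:,k]).max().round(4))
E
python3 fit.py w5; python3 jig.py w5 | grep -E "stop|bed|green"
```

```text
7.55 [ 0.48663917 -0.13530683  0.0759928 ] [ 1.45395967e-02 -9.99894141e-01 -5.54242488e-04] [ 0.55365651 -0.6812008  -0.82421765] 0.011297799154040273
far 4095 0.03259005017602712
  edge 1 x=-0.0054*y+0.5193 at -0.13: 0.5200 0.0004
  edge 2 x=-0.0134*y+0.5303 at -0.13: 0.5320 0.0003
near 297 0.03267599793923292
  edge 1 x=-0.1124*y+0.4349 at -0.13: 0.4495 0.0009
  edge 2 x=0.1117*y+0.4570 at -0.13: 0.4425 0.0026
foot 4485 0.04768342114164842
  edge 1 x=0.0005*y+0.5012 at -0.13: 0.5012 0.0061
  edge 2 x=-0.0135*y+0.5124 at -0.13: 0.5141 0.0002
foot plane z= 0.0282 slope deg [-0.05 -0.02] 9000
x range [-0.06817123  0.02878745] y min -0.027328689192137073 ((-0.01987387239933014, 0.00025703758001327515), (0.09831401705741882, 0.05606921389698982), 0.02996945008635521)
far edge y at 0 -0.027424046055524183 yaw deg (about tool z) 0.09936250447578598
bed z med 0.022618287898769178
stop top 976 [ 0.50124871 -0.18923778  0.04859077] ((0.49673783779144287, -0.19418840110301971), (0.03608718514442444, 0.017561398446559906), 0.7353352308273315) front y -0.18561537525120242
green 378 [ 0.49888761 -0.24576637  0.05162774] ((0.49843472242355347, -0.24568791687488556), (0.036919381469488144, 0.006492731627076864), 1.2054669857025146)
```

View pics/w5.png

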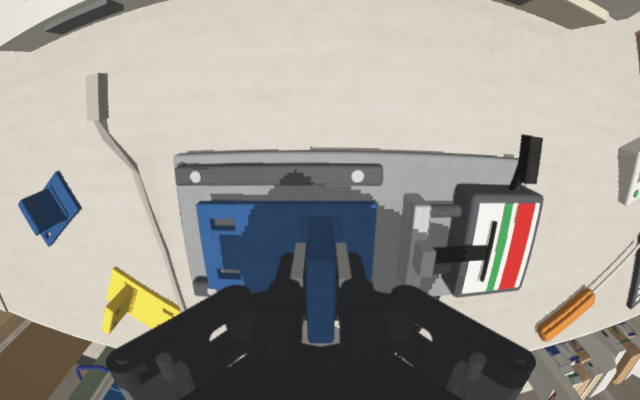

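Call:
{"method": "step_arm", "body": {"targets": [[0,0,0,0,0,0.5,0],[0,0,0,0,0,0.5,0],[0,0,0,0,0,0.35,0],[0,0,0,0,0,0.2,0],[0,0,0,0,0,0.05,0],[0,0,0,0,0,0,0],[0,0,0,0,0,0,0]]}}

```text
t: 8.18
ee_pos: [0.487, -0.1359, 0.0603]
eef_rot: [0.712, -0.702, 0.0, -0.0]
contact_force: [-0.4, -0.3, -1.7]
gripper_width: 0.0114
```

Call:
{"method": "step_arm", "body": {"targets": [[0,0,0,0,0,0.05,0],[0,0,0,0,0,0.05,0],[0,0,0,0,0,0.04,0],[0,0,0,0,0,0,0],[0,0,0,0,0,0,0],[0,0,0,0,0,0,0]]}}

```text
t: 8.68
ee_pos: [0.4871, -0.1359, 0.059]
eef_rot: [0.712, -0.702, 0.0, -0.0]
contact_force: [0.2, -0.5, -1.6]
gripper_width: 0.0113
```

Call:
{"method": "step_arm", "body": {"targets": [[0,0,0,0,0,0.04,0],[0,0,0,0,0,0.04,0],[0,0,0,0,0,0,0],[0,0,0,0,0,0,0],[0,0,0,0,0,0,0]]}}

```text
t: 9.1
ee_pos: [0.4871, -0.1359, 0.0589]
eef_rot: [0.712, -0.702, -0.0, 0.0]
contact_force: [-2.2, 0.5, 4.9]
gripper_width: 0.0114
```

Contact was felt at z = 0.0589, close to the expected 0.0585. I'll check that it sits flat and the stop is still at rest.

```bash
cat > chk.py <<'E'
from h import *
import sys
n=sys.argv[1]
s,im,d,P=wsnap(n)
print(s['t'],s['ee_pos'],R.from_quat(s['eef_rot']).as_matrix()[:,0],'F',s['contact_force'].round(2),'T',s['ft_torque'].round(3),s['gripper_width'])
cv2.imwrite(f'pics/{n}z.png',cv2.resize(cv2.cvtColor(im,cv2.COLOR_RGB2BGR)[140:340,160:560],None,fx=2,fy=2,interpolation=2))
# jig frame: origin (0.4862,-0.1245), x=(.012,-1)
ex=np.array([.012,-1.]);ex/=np.linalg.norm(ex);ey=np.array([-ex[1],ex[0]])
J=np.stack([(P[...,:2]-[.4862,-.1245])@ex,(P[...,:2]-[.4862,-.1245])@ey,P[...,2]],-1)*1000
hsv=cv2.cvtColor(im,cv2.COLOR_RGB2HSV);ok=d>0
blue=ok&(hsv[...,0]>100)&(hsv[...,0]<125)&(hsv[...,1]>140)&(np.abs(J[...,1])<34)&(np.abs(J[...,0])<90)&(J[...,2]<40)&(J[...,2]>20)
Q=J[blue]
A=np.c_[Q[:,:2],np.ones(len(Q))];B=Q
for _ in range(4):
    k=np.linalg.lstsq(A,B[:,2],rcond=None)[0];e=np.abs(A@k-B[:,2])<2;A,B=A[e],B[e]
print('foot top z %.1f slopes deg'%k[2],np.degrees(k[:2]).round(2),'x',np.quantile(B[:,0],[.003,.997]).round(1),'ymax',np.quantile(B[:,1],.995).round(1))
st=J[ok&(J[...,2]>44)&(J[...,2]<51)&(J[...,0]>52)&(J[...,0]<88)&(J[...,1]>8)&(J[...,1]<30)]
print('stop top x',np.quantile(st[:,0],[.03,.5,.97]).round(1),len(st))
top=ok&(J[...,2]>48)&(J[...,2]<57)&(J[...,0]>90)&(J[...,0]<155)&(np.abs(J[...,1])<32)
dark=top&(im.max(2)<60)&(J[...,0]>98)&(J[...,1]>7)&(J[...,1]<18)
g=top&(hsv[...,0]>40)&(hsv[...,0]<85)&(hsv[...,1]>100)&(J[...,1]>7)
r=top&((hsv[...,0]<8)|(hsv[...,0]>172))&(hsv[...,1]>120)&(J[...,1]>7)
for nm,m in (('pointer',dark),('green',g),('red',r)):
    q=J[m]
    if len(q): print(nm,len(q),'x mean %.1f'%q[:,0].mean(),np.quantile(q[:,0],[.03,.97]).round(1),'z',np.median(q[:,2]).round(1))
E
python3 chk.py w6
```

```text
9.1 [ 0.48706937 -0.13594623  0.0589404 ] [ 1.38860852e-02 -9.99903583e-01  2.44719261e-05] F [-2.16  0.46  4.9 ] T [ 0.151  0.309 -0.083] 0.011418740707922885
foot top z 30.7 slopes deg [-0.03 -0.03] x [-56.9  40.3] ymax 28.0
stop top x [61.4 65.3 70.7] 791
pointer 67 x mean 110.9 [110.  112.3] z 54.9
green 264 x mean 121.3 [118.5 124.3] z 51.6
red 608 x mean 135.3 [128.8 141.9] z 51.6
```

View pics/w6z.png

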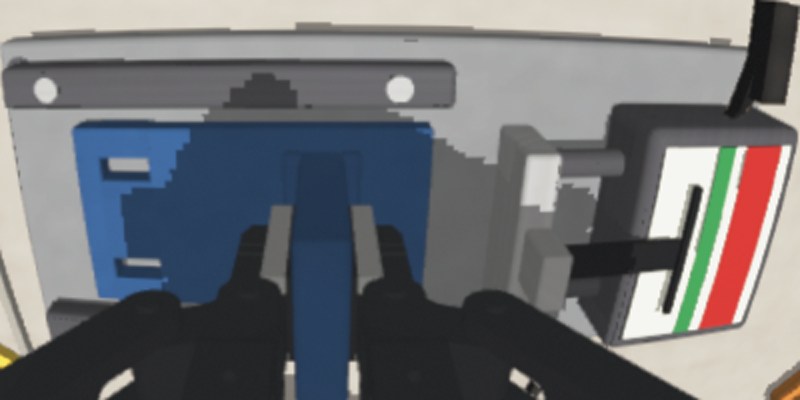

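Call:
{"method": "step_arm", "body": {"targets": [[0,0,0,0.2,0,0,0],[0,0,0,0.4,0,0,0],[0,0,0,0.4,0,0,0],[0,0,0,0.4,0,0,0],[0,0,0,0.3,0,0,0],[0,0,0,0.15,0,0,0],[0,0,0,0,0,0,0],[0,0,0,0,0,0,0]]}}

```text
t: 9.82
ee_pos: [0.4881, -0.1541, 0.0589]
eef_rot: [0.712, -0.702, 0.0, -0.001]
contact_force: [-0.2, 4.2, 5.1]
gripper_width: 0.0115
```

Call:
{"method": "step_arm", "body": {"targets": [[0,0,0,0.15,0,0,0],[0,0,0,0.15,0,0,0],[0,0,0,0.15,0,0,0],[0,0,0,0.15,0,0,0],[0,0,0,0.15,0,0,0],[0,0,0,0.1,0,0,0],[0,0,0,0,0,0,0],[0,0,0,0,0,0,0]]}}

```text
t: 10.48
ee_pos: [0.4882, -0.1606, 0.059]
eef_rot: [0.711, -0.703, -0.001, -0.002]
contact_force: [1.0, 10.2, 7.7]
gripper_width: 0.0114
```

```bash
python3 chk.py w7
```

```text
10.4833 [ 0.48818074 -0.16056118  0.05904966] [ 0.01146014 -0.99992508 -0.00430132] F [ 0.99 10.23  7.75] T [ 1.718 -0.112 -0.058] 0.011352104610512571
foot top z 31.0 slopes deg [-0.32  0.04] x [-32.6  64.8] ymax 28.9
stop top x [66.  70.3 75.5] 843
pointer 72 x mean 115.5 [114.4 116.6] z 55.1
green 319 x mean 121.4 [117.4 124. ] z 51.7
red 760 x mean 135.3 [129.  141.9] z 51.6
```

View pics/w7z.png

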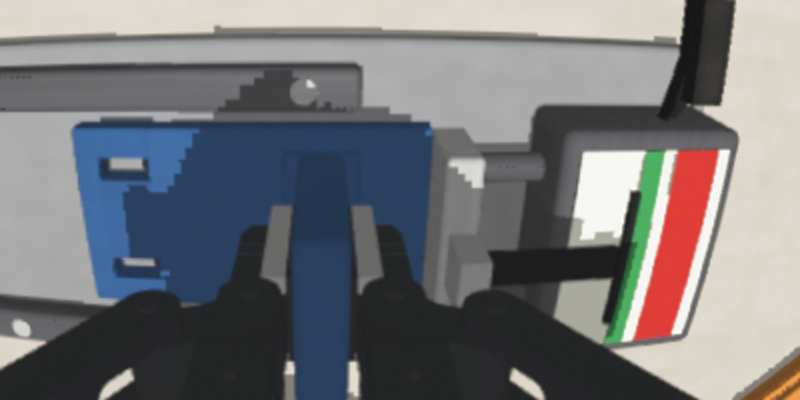

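Push is about 4.8 mm, and the wrist has pitched 0.25° under load, which puts the nose slightly down. I'll correct the pitch while finishing the push.

Call:
{"method": "step_arm", "body": {"targets": [[0,0.1,0,0.1,0,0,0],[0,0.1,0,0.1,0,0,0],[0,0.1,0,0.1,0,0,0],[0,0.05,0,0.1,0,0,0],[0,0,0,0.1,0,0,0],[0,0,0,0,0,0,0],[0,0,0,0,0,0,0],[0,0,0,0,0,0,0]]}}

```text
t: 11.2
ee_pos: [0.4882, -0.1643, 0.059]
eef_rot: [0.711, -0.703, 0.0, -0.0]
contact_force: [2.2, 14.5, 9.1]
gripper_width: 0.0111
```

```bash
python3 chk.py w8
```

```text
11.2 [ 0.48820735 -0.16426394  0.05898855] [ 1.06928699e-02 -9.99942741e-01 -4.20346729e-04] F [ 2.23 14.48  9.05] T [ 2.396 -0.191 -0.05 ] 0.01112629137107639
foot top z 30.9 slopes deg [-0.18  0.  ] x [-28.7  68.5] ymax 28.9
stop top x [57.1 73.9 79.2] 854
pointer 84 x mean 119.1 [117.9 120.5] z 54.8
green 231 x mean 121.3 [118.5 124.2] z 51.7
red 762 x mean 135.3 [129.1 142. ] z 51.6
```

View pics/w8z.png

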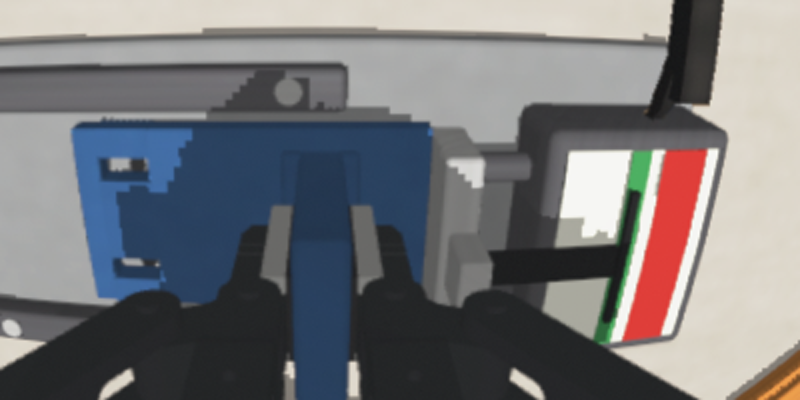

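Call:
{"method": "step_arm", "body": {"targets": [[0,0.1,0,0.08,0,0,0],[0,0.1,0,0.08,0,0,0],[0,0.05,0,0.06,0,0,0],[0,0,0,0,0,0,0],[0,0,0,0,0,0,0],[0,0,0,0,0,0,0],[0,0,0,0,0,0,0],[0,0,0,0,0,0,0]]}}

```text
t: 11.92
ee_pos: [0.4883, -0.1657, 0.059]
eef_rot: [0.711, -0.704, 0.001, 0.001]
contact_force: [2.4, 15.8, 9.6]
gripper_width: 0.0112
```

```bash
python3 chk.py w9
```

```text
11.9167 [ 0.48825106 -0.16570756  0.05896931] [ 0.01008077 -0.99994582  0.00259515] F [ 2.41 15.77  9.57] T [ 2.911 -0.303 -0.026] 0.011218512736100666
foot top z 30.8 slopes deg [-0.03  0.03] x [-27.3  70. ] ymax 29.0
stop top x [56.9 75.2 80.5] 858
pointer 85 x mean 120.6 [119.6 121.9] z 54.8
green 253 x mean 120.9 [118.7 124.1] z 51.7
red 777 x mean 135.4 [129. 142.] z 51.6
```

View pics/w9z.png

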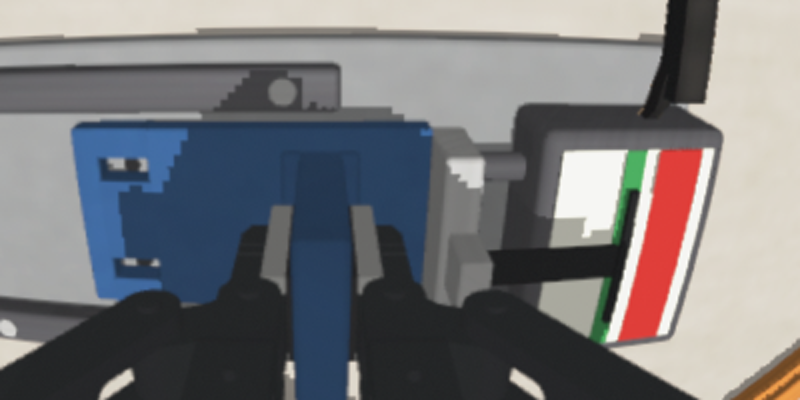

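Push is about 9.7 mm and the foot sits flat. I'll hold for over 4 s.

Call:
{"method": "step_arm", "body": {"targets": [[0,0,0,0,0,0,0],[0,0,0,0,0,0,0],[0,0,0,0,0,0,0],[0,0,0,0,0,0,0],[0,0,0,0,0,0,0],[0,0,0,0,0,0,0],[0,0,0,0,0,0,0],[0,0,0,0,0,0,0]]}}

```text
t: 12.63
ee_pos: [0.4882, -0.1657, 0.059]
eef_rot: [0.711, -0.704, 0.001, 0.001]
contact_force: [2.2, 17.3, 9.2]
gripper_width: 0.0116
```

Call:
{"method": "step_arm", "body": {"targets": [[0,0,0,0,0,0,0],[0,0,0,0,0,0,0],[0,0,0,0,0,0,0],[0,0,0,0,0,0,0],[0,0,0,0,0,0,0],[0,0,0,0,0,0,0],[0,0,0,0,0,0,0],[0,0,0,0,0,0,0]]}}

```text
t: 13.3
ee_pos: [0.4882, -0.1657, 0.059]
eef_rot: [0.711, -0.704, 0.001, 0.001]
contact_force: [2.6, 16.6, 8.8]
gripper_width: 0.0113
```

Call:
{"method": "step_arm", "body": {"targets": [[0,0,0,0,0,0,0],[0,0,0,0,0,0,0],[0,0,0,0,0,0,0],[0,0,0,0,0,0,0],[0,0,0,0,0,0,0],[0,0,0,0,0,0,0],[0,0,0,0,0,0,0],[0,0,0,0,0,0,0]]}}

```text
t: 13.97
ee_pos: [0.4882, -0.1657, 0.0589]
eef_rot: [0.711, -0.704, 0.001, 0.001]
contact_force: [1.7, 17.0, 9.2]
gripper_width: 0.0116
```

Call:
{"method": "step_arm", "body": {"targets": [[0,0,0,0,0,0,0],[0,0,0,0,0,0,0],[0,0,0,0,0,0,0],[0,0,0,0,0,0,0],[0,0,0,0,0,0,0],[0,0,0,0,0,0,0],[0,0,0,0,0,0,0],[0,0,0,0,0,0,0]]}}

```text
t: 14.63
ee_pos: [0.4882, -0.1657, 0.0589]
eef_rot: [0.711, -0.704, 0.001, 0.001]
contact_force: [1.9, 16.5, 9.3]
gripper_width: 0.0115
```

Call:
{"method": "step_arm", "body": {"targets": [[0,0,0,0,0,0,0],[0,0,0,0,0,0,0],[0,0,0,0,0,0,0],[0,0,0,0,0,0,0],[0,0,0,0,0,0,0],[0,0,0,0,0,0,0],[0,0,0,0,0,0,0],[0,0,0,0,0,0,0]]}}

```text
t: 15.3
ee_pos: [0.4882, -0.1657, 0.059]
eef_rot: [0.711, -0.704, 0.001, 0.001]
contact_force: [2.0, 17.1, 8.6]
gripper_width: 0.0114
```

Call:
{"method": "step_arm", "body": {"targets": [[0,0,0,0,0,0,0],[0,0,0,0,0,0,0],[0,0,0,0,0,0,0],[0,0,0,0,0,0,0],[0,0,0,0,0,0,0],[0,0,0,0,0,0,0],[0,0,0,0,0,0,0],[0,0,0,0,0,0,0]]}}

```text
t: 15.97
ee_pos: [0.4882, -0.1657, 0.0589]
eef_rot: [0.711, -0.704, 0.001, 0.001]
contact_force: [1.3, 16.8, 8.7]
gripper_width: 0.0117
```

```bash
python3 chk.py w10; python3 - <<'E'
from h import *
for n in ('top','scene'):
    im,d=snapshot(n);save(n+'9',im)
im=cv2.imread('pics/scene9.png')[150:290,220:400];cv2.imwrite('pics/scene9z.png',cv2.resize(im,None,fx=4,fy=4,interpolation=2))
E
```

```text
15.9667 [ 0.48822594 -0.16568858  0.05894311] [ 0.01010799 -0.99994563  0.00256232] F [ 1.32 16.78  8.75] T [ 2.896 -0.278 -0.012] 0.011711190032259313
foot top z 30.8 slopes deg [-0.07  0.03] x [-27.4  70. ] ymax 29.0
stop top x [56.3 75.2 80.6] 857
pointer 85 x mean 120.6 [119.6 121.8] z 54.8
green 252 x mean 120.9 [118.6 124. ] z 51.7
red 779 x mean 135.3 [129. 142.] z 51.7
```

View pics/top9.png

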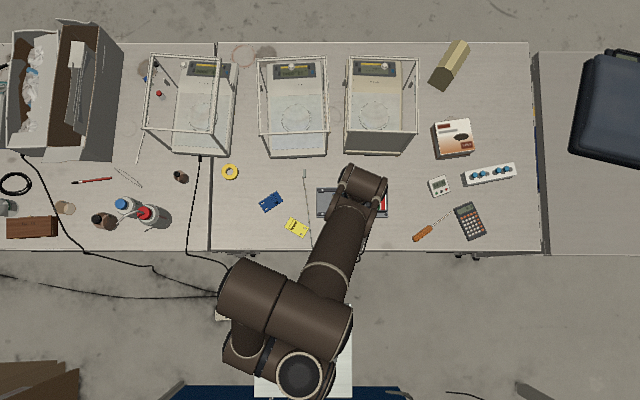

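View pics/scene9z.png

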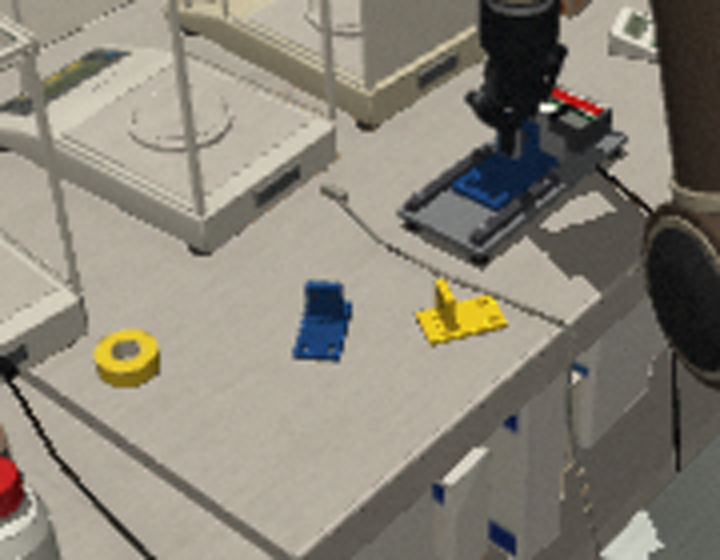

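```bash
python3 -c "
from rig import *
print(sign_off()); print(get_state()['t'])"
```

```text
the job is handed in; nothing more can be done
None
the job is handed in; nothing more can be done
```

The larger blue bracket is pressed against the stop with the pointer in the green band, and the arm is still gripping and pushing. I picked it up by its web and set it flat between the rails about 20 mm short of the stop. I then slid it in and held it for over 4 s before handing in at about 16 s of the 51 s.

**Last wrist-camera checks**
- **Pointer:** it stood 9.7 mm beyond rest, about 0.3 mm from the measured centre of the green band and 8 mm short of the red. It did not move during the hold.
- **Bracket:** the foot is flat on the bed to within 0.1° and square to the stop to within about 0.2°, clear of both rails.
- **Grip and forces:** the grip command is 60 N. Wrist force was steady at about 17 N along the push and 9 N vertically.
- **Surroundings:** the overview pictures show nothing else moved.

**Where the checks disagreed**
- **Bracket position:** the top and wrist cameras differed by 5 mm across the table at first. I used the wrist camera.
- **Push force:** 17 N is more than the spring's roughly 9.6 N at this push. I put the difference down to the foot rubbing on the bed.
- **Pitch:** partway through the slide the bracket pitched about 0.3° nose-down. I corrected it before the hold.

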